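# Uncover the prep pan and sweep in the garlic

## Robot

A 6-joint arm with a two-finger parallel gripper is mounted at the origin on a cart in front of the work surface, level with it; the furniture and walls round the work are solid. World frame = base frame: x ahead of the robot, y to its left, z up, the work surface at z = 0. Lengths are in m, angles in rad, forces in N, time in s.
With the tool pointing down it reaches from about 0.3 to 0.775 m from the base axis. Payload 14.6 kg.
Tool frame: the origin (TCP) lies at the very end of the fingers, on their centre line; the grasp point (between the pads) lies 19 mm behind it; z points along the fingers, y is the line along which they close (so a half turn about z gives the same grasp; the last joint's range is limited). The gripper opens to 85 mm and grips with 20 to 120 N. Pads are 22 mm wide; open, the fingers measure 114 mm over their backs; the gripper's body (76 mm by 85 mm) begins 54 mm behind the grasp point. The pads swing forward as they close: fully open they stand 13 mm farther back than shut.
Start: joints at [1.091, 0.3, 1.521, -0, 1.321, -0.067], TCP at [0.221, 0.504, 0.231] pointing down, gripper open.
Joint ranges: [-3.03, 3.03], [-0.79, 2.21], [0.23, 2.52], [-1.04, 4.18], [0, 3.07], [-2.55, 2.55]. Speed limits (rad/s): [2.22, 2.22, 2.57, 3.14, 3.14, 3.14].

## Interface

Orientations are given as a unit quaternion [w, x, y, z].
In Python, from cell import bot, optics gives the robot as it stands.
- The arm moves only by the tool play_rows, never from a script. Its argument "commands" is a list of rows, each a list of 3 entries, a list of its own where there are three numbers: the finger opening in mm, from 0 to 85.4, then the shift along the tool's x, y, z in mm, then the turn about the tool's z in degrees. A call has 1 to 10 rows; each row is the pose to reach, as a shift and turn from the pose commanded when the call began, along the tool's axes at that moment; what a row does not reach only later rows make up. A row lasts 1/10 s, in which the tool goes at most 50 mm and 8.59 degrees, less where a joint would pass 70% of its speed; a pose out of reach is approached as far as the arm can. A call with a gripper value outside its range is refused whole. The fingers move at their own pace and stop on an object; "force" is the grip in N (left out, the last holds). Time passes only in rows, so rows that repeat a pose let the fingers close. It gives the time, the measured TCP pose, the force, the opening and the grip force at its end, in the units of the state.
- bot.state(): the state, without advancing time (a new reading comes with each control period).
- optics.snapshot(name): name is "scene" or "top"; returns a dict with "image" (384x512x3 uint8, red, green, blue), "fx", "fy", "cx", "cy" (pixels), "k1" (the pictures are not rectified: a ray, as slopes to the right and down, at radius r is drawn at 1 + k1 r^2 times it, then the intrinsics apply), "T" (4x4, takes a point from camera to world coordinates). Camera axes: x right, y down, z forward; pixel columns grow to the right and rows downward; lengths in m; the calibration is good to about 2 mm. A picture is of the moment at which its call begins. There is no depth.
- bot.sign_off(): hands the job in; it is judged then, once.
The state is a dict: "clock": time; "q": joint angles; "qvel": joint speeds; "joint_torque": joint torques, N m; "tool_pos": TCP position; "eef_rot": TCP orientation; "ft_force": force on the tool from outside, world axes, zero at the start; "torque": the same for the moment, N m; "width": finger opening in m; "grip_force": force on a finger pad.
Only numpy, scipy, OpenCV 4.12 (cv2) and the standard library are available. Lean on these libraries where they do the work, as an engineer would, in place of code of your own. Each camera call takes 0.05 s, during which the arm holds its last target. There are 200 camera calls.

## Task

Lift the lid off the steel pan by its knob and lower it, knob up and without dropping it, onto the middle of the round cork trivet. Then sweep the garlic bulb along the wooden block into the open pan, pushing it rather than picking it up. Leave the lid lying on the trivet, and do not disturb the lemon or the tin behind the work.

Things in the scene. Friction and masses are not known exactly. Their poses are not given: they have to be found in the camera images.
- lid: Loose steel lid, 0.2 kg, on the pan at the start. Origin: centre of its underside, z up. Bottom up: inset plate 156 (x) x 136 (y) x 8 mm that hangs in the pan's mouth with 3 mm play a side; plate 168 x 148 x 5 mm that rests on the rim (its top 13 mm above origin); round black knob on the centre: neck 24 mm wide, 14 mm high, head 36 mm wide, 24 mm high, top 51 mm above origin.
- lid_knob (a point): Point on the knob's axis in the middle of its head, 39 mm above the lid's origin; axes as the lid's.
- pan: Open rectangular steel pan, fixed, 170 (x) x 150 (y) x 63 mm, walls and floor 4 mm. Origin: centre of its underside, 12 mm above the worktop, so its rim is 75 mm above the worktop. It stands beside the block, 4 mm from it, in line along their y axes; it may be on either side of the block.
- block: Light wooden butcher's block, fixed, 170 (x) x 150 (y) x 65 mm. Origin: centre of its underside, 12 mm above the worktop; flat top 77 mm above the worktop, 2 mm above the pan's rim. Cleats 10 mm wide, 8 mm high run along y on its two x edges; both y ends are open, one towards the pan. Pan and block share one yaw and a dark wooden base 190 x 334 mm, 20 mm high at its rims.
- trivet: Round flat cork trivet, fixed on the worktop, 170 mm in diameter, 10 mm thick. Origin: centre of its underside.
- garlic_mid (a point): Middle of the loose garlic bulb, about 60 mm in diameter and 59 mm high, 0.04 kg, which starts standing on the block's top (this point 28 mm above it); it may roll, tip or rock when pushed, and its axes turn with it.
- lemon: Yellow lemon, loose, 70 x 52 x 51 mm, on the worktop behind the work; a bystander. Origin: centre of its underside at the start.
- tin: Short round food tin, loose, 75 mm in diameter, 58 mm high, on the worktop behind the work; a bystander. Origin: centre of its underside.
Things that resemble listed ones, but are neither listed nor needed, are in the scene too. Leave any black or green look-alike of the part that bears garlic_mid alone.

How it is judged:
By the outcome, as a careful person would: the job done as asked, in the order asked, and still so for the second after the job is handed in, with the robot touching nothing.
It also fails if it takes over 64 s, if anything falls off the work surface, if the arm or the gripper's body presses on something with over 40 N, if the wrist force passes 120 N, or if a joint passes its speed limit or range.

## Working session

There is one attempt and no reset: what is moved stays moved. The work goes in short steps, Python scripts to look and compute and a tool call to move; the robot and the scene stay as the last step left them, time stands still between calls to the robot, and variables do not carry over. Pictures are saved under pics/ and viewed, at most 11 in all, crops included, and the job is handed in when it is done.

Besides the shell and the picture viewer there is one more tool, called by a JSON object that holds its "api" and its "payload", one argument or row to a line. play_rows: Moves the arm, as the interface text tells. Its arguments: {"type":"object","properties":{"commands":{"type":"array","items":{"type":"array"}},"force":{"type":"number"}},"required":["commands"]}

```bash
mkdir -p pics; cat > h.py <<'E'
import numpy as np, cv2
from cell import bot, optics
from scipy.spatial.transform import Rotation as R
def K(s): return np.array([[s["fx"],0,s["cx"]],[0,s["fy"],s["cy"]],[0,0,1.]])
def world(s,u,v,z):
    # invert radial
    x,y=(u-s["cx"])/s["fx"],(v-s["cy"])/s["fy"]
    p=cv2.undistortPoints(np.array([[[u,v]]],float),K(s),np.array([s["k1"],0,0,0.]))[0,0]
    T=np.array(s["T"]); d=T[:3,:3]@[p[0],p[1],1]; o=T[:3,3]
    return o+d*(z-o[2])/d[2]
def px(s,P):
    T=np.linalg.inv(np.array(s["T"])); 
    return cv2.projectPoints(np.array(P,float).reshape(-1,1,3),cv2.Rodrigues(T[:3,:3])[0],T[:3,3],K(s),np.array([s["k1"],0,0,0.]))[0][:,0]
def shift(p,yaw=None):
    st=bot.state(); q=st["eef_rot"]; r=R.from_quat([q[1],q[2],q[3],q[0]])
    return r.inv().apply(np.array(p)-st["tool_pos"])*1000
E
python3 - <<'E'
from h import *
import pickle
for n in("scene","top"):
    s=optics.snapshot(n); pickle.dump(s,open(n+".pkl","wb"))
    cv2.imwrite(f"pics/{n}0.png",cv2.resize(s["image"][:,:,::-1],(800,600),interpolation=cv2.INTER_CUBIC))
    print(n,s["fx"],s["cx"],s["cy"],s["k1"],np.round(s["T"],3).tolist())
st=bot.state();print({k:np.round(v,3) for k,v in st.items()})
E
```

```text
scene 363.16996858085014 255.73216974224982 193.08965839898588 -0.009042566303109912 [[0.727, -0.26, 0.635, -0.075], [-0.686, -0.289, 0.667, -0.758], [0.01, -0.921, -0.389, 0.515], [0.0, 0.0, 0.0, 1.0]]
top 483.15788492089143 249.1445991221805 185.38836624726173 0.015880563337115433 [[0.019, -0.996, 0.083, 0.449], [-1.0, -0.02, -0.005, -0.09], [0.007, -0.083, -0.997, 1.52], [0.0, 0.0, 0.0, 1.0]]
{'clock': np.float64(0.1), 'q': array([ 1.091,  0.3  ,  1.522, -0.   ,  1.321, -0.067]), 'qvel': array([-0.001, -0.002, -0.001, -0.001, -0.   ,  0.   ]), 'joint_torque': array([ 3.0000e-03, -5.4438e+01, -3.6237e+01,  0.0000e+00,  3.0000e-03,
        0.0000e+00]), 'tool_pos': array([0.221, 0.504, 0.231]), 'eef_rot': array([-0.   ,  0.205,  0.979, -0.001]), 'ft_force': array([-0.212,  0.332,  0.013]), 'torque': array([-0.019, -0.041, -0.019]), 'grip_force': np.float64(0.0), 'width': np.float64(0.086)}
```

View pics/scene0.png

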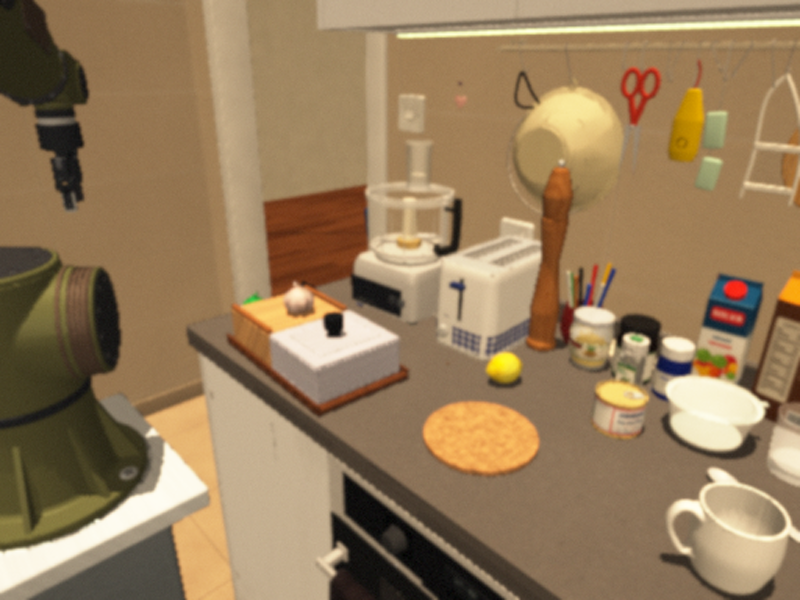

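View pics/top0.png

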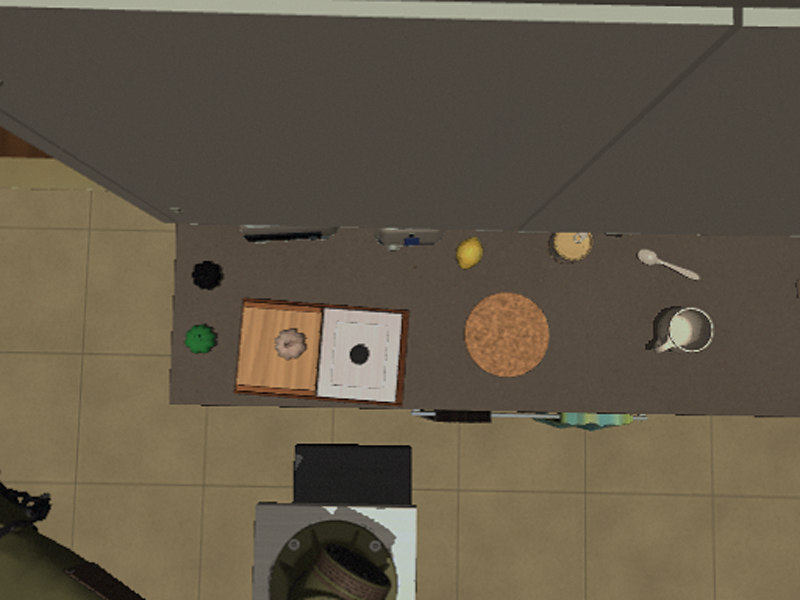

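Scene view: the block with the garlic (290,343) is left, the lidded pan is next to it with its knob at (360,354), and the trivet is at (507,334). The lemon and tin are behind. I'll enlarge the top view.

```bash
python3 - <<'E'
import pickle
from h import *
s=pickle.load(open("top.pkl","rb"))
c=s["image"][184:264,144:270,::-1]
cv2.imwrite("pics/crop0.png",cv2.resize(c,None,fx=6,fy=6,interpolation=cv2.INTER_CUBIC))
f=.64
for n,u,v,z in [("knob",360,354,.118),("gar",290,343,.105),("triv",507,334.5,.01),("lemon",469,253,.025),("tin",572,246,.058)]:
    print(n,np.round(world(s,(u+.5)*f-.5,(v+.5)*f-.5,z),4))
im=s["image"].astype(int); hsv=cv2.cvtColor(s["image"],cv2.COLOR_RGB2HSV)
m=np.zeros(hsv.shape[:2],np.uint8);m[180:250,290:360]=(hsv[180:250,290:360,1]>90)
n,l,st,ce=cv2.connectedComponentsWithStats(m)
i=1+st[1:,4].argmax();print(st[i],ce[i],world(s,*ce[i],.01))
E
```

```text
knob [ 0.4468 -0.045   0.118 ]
gar [0.4647 0.0865 0.105 ]
triv [ 0.4911 -0.3344  0.01  ]
lemon [ 0.6517 -0.255   0.025 ]
tin [ 0.6651 -0.4525  0.058 ]
[ 297  187   55   55 2364] [323.8642132 213.7072758] [ 0.49170117 -0.33299009  0.01      ]
```

View pics/crop0.png

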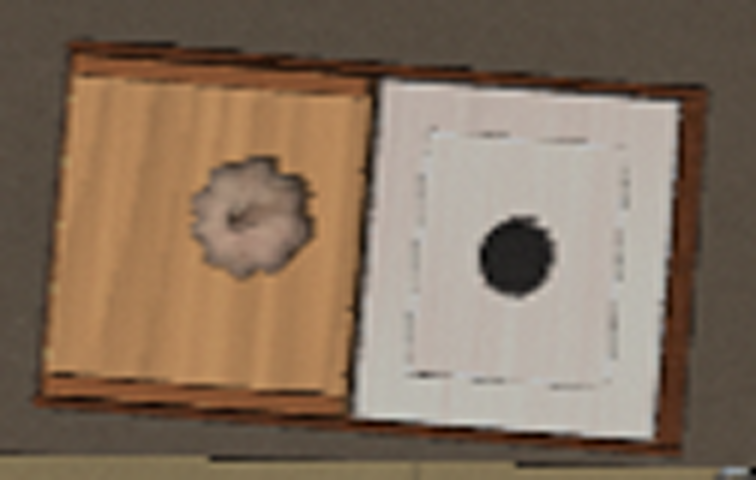

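```bash
python3 - <<'E'
import pickle
from h import *
s=pickle.load(open("top.pkl","rb"))
W=lambda u,v,z: world(s,(u+.5)/6-.5+144,(v+.5)/6-.5+184,z)
c=[W(*p,.08) for p in[(383,80),(680,100),(655,438),(355,416)]]
for a,b in zip(c,c[1:]+c[:1]): d=b-a; print(np.round(np.linalg.norm(d),4),np.degrees(np.arctan2(d[1],d[0])).round(1))
print("lid",np.mean(c,0)); print("knob",W(517,256,.118),W(517,258,.106)); print("garlic",W(252,217,.105))
print("block",[np.round(W(*p,.02),4) for p in[(70,44),(708,90),(682,452),(38,402)]])
st=bot.state();q=st["eef_rot"];M=R.from_quat([q[1],q[2],q[3],q[0]]).as_matrix();print(np.round(M,3))
for n,P in[("knob",W(517,256.5,.118))]: print(shift([P[0],P[1],.2]))
E
```

```text
0.148 -92.7
0.167 176.8
0.1481 86.9
0.1661 -3.2
lid [ 0.44626625 -0.04307402  0.08      ]
knob [ 0.44711974 -0.04366113  0.118     ] [ 0.44613241 -0.04328258  0.106     ]
garlic [0.463524  0.0860306 0.105    ]
block [array([0.5519, 0.1934, 0.02  ]), array([ 0.5346, -0.1374,  0.02  ]), array([ 0.3485, -0.1272,  0.02  ]), array([0.3678, 0.2032, 0.02  ])]
[[-0.916  0.401 -0.   ]
 [ 0.401  0.916 -0.001]
 [ 0.    -0.001 -1.   ]]
[-426.87368906 -410.46679586   31.1683865 ]
```

{"api": "play_rows", "payload": {
  "commands": [
    [80, [-427, -410, 0], 69.5],
    [80, [-427, -410, 0], 69.5],
    [80, [-427, -410, 0], 69.5],
    [80, [-427, -410, 0], 69.5],
    [80, [-427, -410, 0], 69.5],
    [80, [-427, -410, 0], 69.5],
    [80, [-427, -410, 0], 69.5],
    [80, [-427, -410, 0], 69.5],
    [80, [-427, -410, 0], 69.5],
    [80, [-427, -410, 0], 69.5]
  ],
  "force": 40
}}

```text
clock: 1.1
tool_pos: [0.4123, 0.0398, 0.2314]
eef_rot: [0.0, 0.727, 0.687, 0.0]
ft_force: [1.1, 0.9, -0.2]
width: 0.0801
grip_force: 0.0
```

```bash
python3 - <<'E'
from h import *
st=bot.state();q=st["eef_rot"];M=R.from_quat([q[1],q[2],q[3],q[0]]).as_matrix();print(st["tool_pos"],np.round(M,3),st["q"],np.degrees(np.arctan2(M[1,1],M[0,1])))
print(shift([.4466,-.0433,.14]))
E
```

```text
[0.41230911 0.03980397 0.23135446] [[ 0.056  0.998  0.   ]
 [ 0.998 -0.056  0.   ]
 [ 0.     0.    -1.   ]] [ 7.73972760e-03 -8.84317475e-03  1.87461469e+00  4.97232708e-05
  1.27551821e+00  6.35817154e-02] -3.200339435431271
[-81.06608419  38.84954984  91.36068522]
```

{"api": "play_rows", "payload": {
  "commands": [
    [80, [-81, 39, 0], 0],
    [80, [-81, 39, 0], 0],
    [80, [-81, 39, 60], 0],
    [80, [-81, 39, 91], 0],
    [80, [-81, 39, 91], 0],
    [80, [-81, 39, 91], 0]
  ]
}}

```text
clock: 1.7
tool_pos: [0.4468, -0.0411, 0.1412]
eef_rot: [-0.0, 0.726, 0.687, -0.0]
ft_force: [1.1, 1.0, 0.4]
width: 0.0801
grip_force: 0.0
```

```bash
python3 - <<'E'
from h import *
print(shift([.4466,-.0433,.087]))
s=optics.snapshot("top");t=optics.snapshot("scene")
a=cv2.resize(s["image"][180:270,140:270,::-1],(800,554),interpolation=cv2.INTER_CUBIC)
c=cv2.resize(t["image"][170:270,130:275,::-1],(800,552),interpolation=cv2.INTER_CUBIC)
cv2.imwrite("pics/k1.png",c)
E
```

```text
[-2.25371326e+00 -4.56009563e-02  5.41789097e+01]
```

View pics/k1.png

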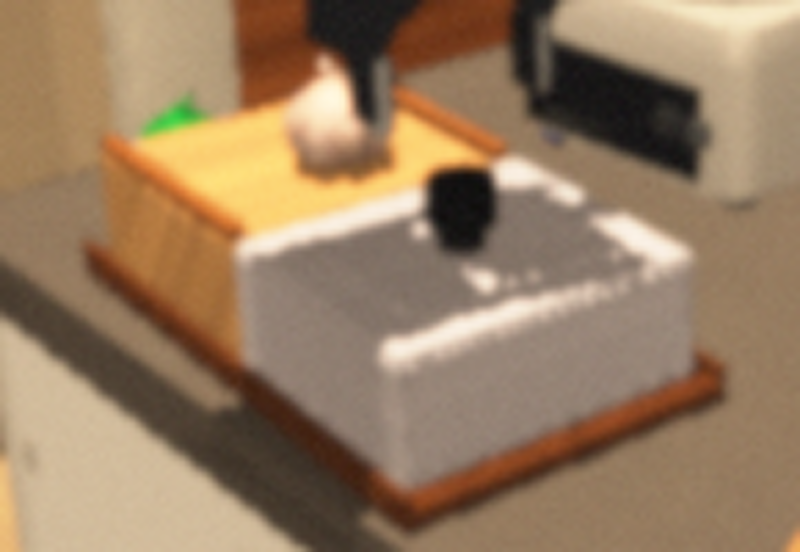

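The fingers, at crop (375,130) and (530,100), straddle the knob at (460,205), which is directly below. Next I'll descend and grip.

{"api": "play_rows", "payload": {
  "commands": [
    [80, [-2, 0, 30], 0],
    [80, [-2, 0, 54], 0],
    [80, [-2, 0, 54], 0],
    [25, [-2, 0, 54], 0],
    [25, [-2, 0, 54], 0],
    [25, [-2, 0, 54], 0],
    [25, [-2, 0, 54], 0],
    [25, [-2, 0, 54], 0],
    [25, [-2, 0, 54], 0],
    [25, [-2, 0, 54], 0]
  ],
  "force": 50
}}

```text
clock: 2.8
tool_pos: [0.4472, -0.0432, 0.0879]
eef_rot: [0.001, 0.726, 0.687, 0.001]
ft_force: [-3.4, 1.5, 11.4]
width: 0.0347
grip_force: 48.8
```

{"api": "play_rows", "payload": {
  "commands": [
    [25, [0, 0, -4], 0],
    [25, [0, 0, -10], 0],
    [25, [0, 0, -18], 0],
    [25, [0, 0, -30], 0],
    [25, [0, 0, -50], 0],
    [25, [0, 0, -70], 0],
    [25, [0, 0, -90], 0],
    [25, [0, 0, -90], 0],
    [25, [0, 0, -90], 0]
  ]
}}

```text
clock: 3.7
tool_pos: [0.4464, -0.0431, 0.1764]
eef_rot: [0.0, 0.726, 0.687, 0.0]
ft_force: [0.0, -0.3, -1.8]
width: 0.0346
grip_force: 50.1
```

```bash
python3 - <<'E'
from h import *
st=bot.state();print(st["tool_pos"],st["ft_force"],st["width"],st["grip_force"])
print(shift([.4914,-.3334,.2]))
t=optics.snapshot("scene")
cv2.imwrite("pics/k2.png",cv2.resize(t["image"][140:300,130:350,::-1],(800,582),interpolation=cv2.INTER_CUBIC))
E
```

```text
[ 0.44639748 -0.04310989  0.17640749] [ 0.00640991 -0.33593762 -1.81501876] 0.03458853832202578 50.11343543417752
[-287.3791199    60.90701683  -23.53213387]
```

View pics/k2.png

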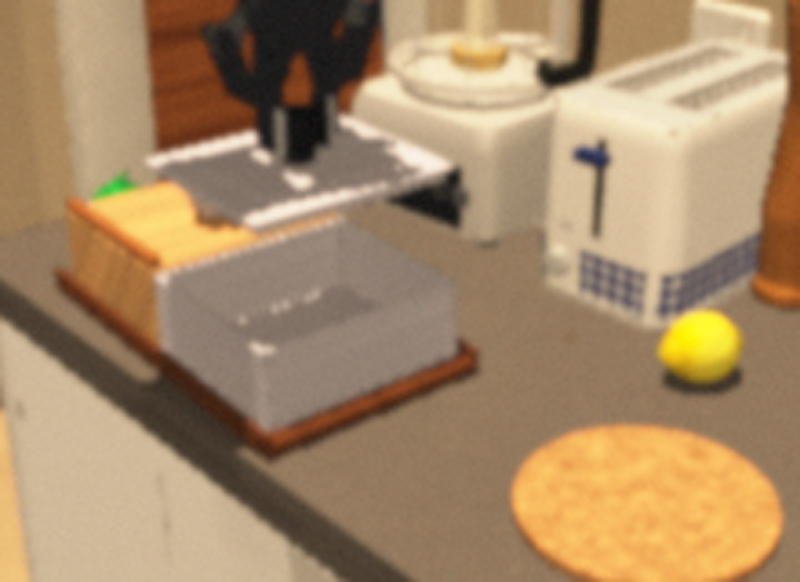

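The lid hangs level in the grip and the pan is open, with its rim at (160-450,220-350). Next I'll carry the lid over to the trivet, at crop (645,505).

{"api": "play_rows", "payload": {
  "commands": [
    [25, [-12, 3, 0], 0],
    [25, [-45, 9, 0], 0],
    [25, [-82, 17, 0], 0],
    [25, [-120, 25, 0], 0],
    [25, [-158, 33, 0], 0],
    [25, [-195, 41, 0], 0],
    [25, [-232, 49, 0], 0],
    [25, [-262, 55, 0], 0],
    [25, [-280, 59, 0], 0],
    [25, [-287, 61, 0], 0]
  ]
}}

```text
clock: 4.75
tool_pos: [0.4909, -0.3351, 0.1749]
eef_rot: [-0.001, 0.727, 0.687, -0.0]
ft_force: [0.3, 0.1, -1.8]
width: 0.0342
grip_force: 50.1
```

{"api": "play_rows", "payload": {
  "commands": [
    [25, [0, 0, 0], 0],
    [25, [0, 0, 20], 0],
    [25, [0, 0, 50], 0],
    [25, [0, 0, 80], 0],
    [25, [0, 0, 105], 0],
    [25, [0, 0, 120], 0],
    [25, [0, 0, 125], 0],
    [25, [0, 0, 125], 0]
  ]
}}

```text
clock: 5.55
tool_pos: [0.4917, -0.3328, 0.0515]
eef_rot: [-0.0, 0.726, 0.688, 0.0]
ft_force: [0.0, 0.2, -1.4]
width: 0.0345
grip_force: 50.1
```

```bash
python3 - <<'E'
from h import *
print(bot.state()["tool_pos"],shift([.4914,-.3334,.031]))
s=optics.snapshot("top");t=optics.snapshot("scene")
a=cv2.resize(s["image"][165:255,260:380,::-1],(480,360),interpolation=cv2.INTER_CUBIC)
c=cv2.resize(t["image"][230:320,240:360,::-1],(480,360),interpolation=cv2.INTER_CUBIC)
cv2.imwrite("pics/k3.png",cv2.resize(np.hstack([a,c]),(800,300)))
E
```

```text
[ 0.4917175  -0.33277891  0.05146946] [-0.63915009 -0.28178431 20.4694231 ]
```

View pics/k3.png

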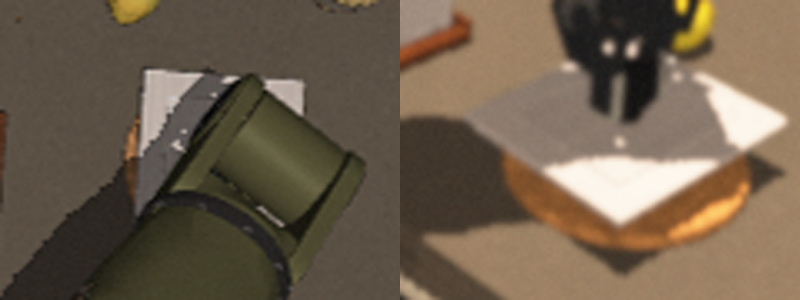

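The lid sits level and centred about 20 mm above the trivet. I'll lower it gently.

{"api": "play_rows", "payload": {
  "commands": [
    [25, [0, 0, 5], 0],
    [25, [0, 0, 11], 0],
    [25, [0, 0, 15], 0],
    [25, [0, 0, 17], 0],
    [25, [0, 0, 18], 0],
    [25, [0, 0, 19], 0],
    [25, [0, 0, 19], 0]
  ]
}}

```text
clock: 6.35
tool_pos: [0.4916, -0.3331, 0.0323]
eef_rot: [0.0, 0.726, 0.687, -0.0]
ft_force: [0.1, -0.6, -1.8]
width: 0.0346
grip_force: 50.1
```

{"api": "play_rows", "payload": {
  "commands": [
    [25, [0, 0, 0.5], 0],
    [25, [0, 0, 1], 0],
    [25, [0, 0, 1.5], 0],
    [25, [0, 0, 1.5], 0]
  ]
}}

```text
clock: 6.75
tool_pos: [0.4917, -0.3331, 0.031]
eef_rot: [0.0, 0.726, 0.687, 0.0]
ft_force: [-1.8, 0.9, 0.4]
width: 0.0344
grip_force: 50.3
```

{"api": "play_rows", "payload": {
  "commands": [
    [25, [0, 0, 0.4], 0],
    [25, [0, 0, 0.4], 0],
    [40, [0, 0, 0.4], 0],
    [50, [0, 0, 0.4], 0],
    [75, [0, 0, 0.4], 0],
    [80, [0, 0, 0.4], 0],
    [80, [0, 0, 0.4], 0],
    [80, [0, 0, 0.4], 0]
  ],
  "force": 20
}}

```text
clock: 7.55
tool_pos: [0.4916, -0.333, 0.0303]
eef_rot: [-0.0, 0.726, 0.687, -0.0]
ft_force: [-0.4, -0.3, -0.6]
width: 0.0802
grip_force: 0.0
```

{"api": "play_rows", "payload": {
  "commands": [
    [80, [0, 0, -15], 0],
    [80, [0, 0, -40], 0],
    [80, [0, 0, -80], 0],
    [80, [0, 0, -120], 0],
    [80, [0, 0, -160], 0],
    [80, [0, 0, -190], 0],
    [80, [0, 0, -190], 0],
    [80, [0, 0, -190], 0]
  ]
}}

```text
clock: 8.35
tool_pos: [0.4916, -0.333, 0.2215]
eef_rot: [0.001, 0.726, 0.687, 0.0]
ft_force: [-0.0, 0.2, -0.0]
width: 0.0801
grip_force: 0.0
```

```bash
python3 - <<'E'
from h import *
import pickle
print(shift([.467,.153,.2215]))
s=optics.snapshot("top");t=optics.snapshot("scene");pickle.dump(t,open("t.pkl","wb"))
cv2.imwrite("pics/k4.png",cv2.resize(t["image"][170:310,100:360,::-1],(800,430),interpolation=cv2.INTER_CUBIC))
E
```

```text
[483.96055111 -51.26877531  -0.51209476]
```

View pics/k4.png

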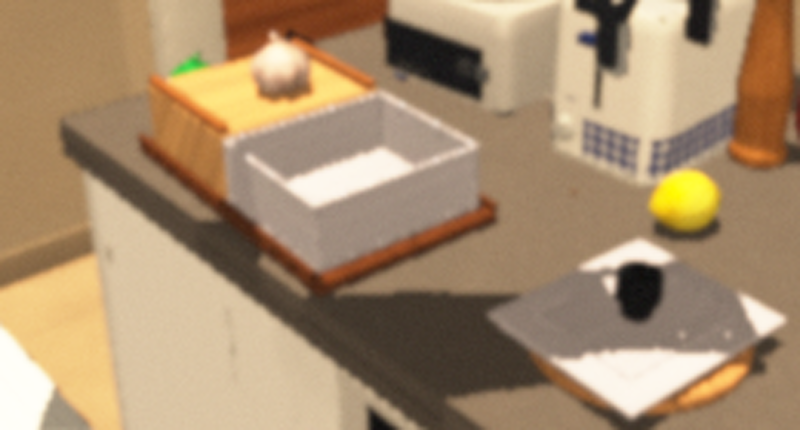

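The lid lies knob up on the trivet, with the knob at (638,290). The garlic stands on the block at (282,68). Next I'll move behind the garlic.

{"api": "play_rows", "payload": {
  "commands": [
    [32, [484, -51, 0], 0],
    [32, [484, -51, 0], 0],
    [32, [484, -51, 0], 0],
    [32, [484, -51, 0], 0],
    [32, [484, -51, 0], 0],
    [32, [484, -51, 0], 0],
    [32, [484, -51, 0], 0],
    [32, [484, -51, 0], 0],
    [32, [484, -51, 0], 0],
    [32, [484, -51, 0], 0]
  ]
}}

```text
clock: 9.45
tool_pos: [0.4663, 0.1556, 0.2196]
eef_rot: [-0.0, 0.726, 0.688, -0.001]
ft_force: [0.9, -0.3, -0.1]
width: 0.0319
grip_force: 0.0
```

```bash
python3 - <<'E'
from h import *
st=bot.state();print(st["tool_pos"],st["width"],shift([.467,.153,.083]))
E
```

```text
[0.46626082 0.15555816 0.21956752] 0.031923089211274555 [ -2.46936848   1.09790698 136.56674642]
```

{"api": "play_rows", "payload": {
  "commands": [
    [32, [0, 0, 40], 0],
    [32, [0, 0, 80], 0],
    [32, [0, 0, 115], 0],
    [32, [0, 0, 130], 0],
    [32, [0, 0, 138], 0],
    [32, [0, 0, 138], 0],
    [32, [0, 0, 138], 0]
  ]
}}

```text
clock: 10.15
tool_pos: [0.4676, 0.1531, 0.083]
eef_rot: [0.0, 0.726, 0.687, 0.0]
ft_force: [0.5, 0.2, -0.2]
width: 0.0322
grip_force: 0.0
```

```bash
python3 - <<'E'
from h import *
st=bot.state();print(st["tool_pos"],st["ft_force"])
t=optics.snapshot("scene")
cv2.imwrite("pics/k5.png",cv2.resize(t["image"][160:260,120:270,::-1],(750,500),interpolation=cv2.INTER_CUBIC))
E
```

```text
[0.46759746 0.15308827 0.08302194] [ 0.51286442  0.17497364 -0.16232101]
```

View pics/k5.png

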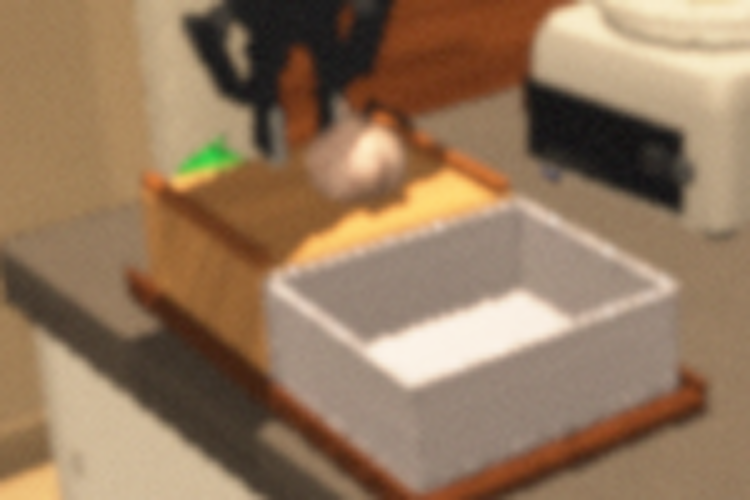

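The fingers (265,130)/(330,120) stand behind the bulb (355,160), astride its centre line. I'll push slowly.

{"api": "play_rows", "payload": {
  "commands": [
    [32, [-5, 0, 0], 0],
    [32, [-10, 0, 0], 0],
    [32, [-15, 0, 0], 0],
    [32, [-19, 0, 0], 0],
    [32, [-23, 0, 0], 0],
    [32, [-27, 0, 0], 0],
    [32, [-31, 0, 0], 0],
    [32, [-35, 0, 0], 0],
    [32, [-40, 0, 0], 0],
    [32, [-45, 0, 0], 0]
  ]
}}

```text
clock: 11.2
tool_pos: [0.4648, 0.1077, 0.0824]
eef_rot: [-0.0, 0.726, 0.687, -0.0]
ft_force: [-1.0, -0.2, -0.2]
width: 0.0317
grip_force: 0.1
```

```bash
python3 - <<'E'
from h import *
t=optics.snapshot("scene")
cv2.imwrite("pics/k6.png",cv2.resize(t["image"][160:260,120:270,::-1],(750,500),interpolation=cv2.INTER_CUBIC))
E
```

```text
(no output)
```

View pics/k6.png

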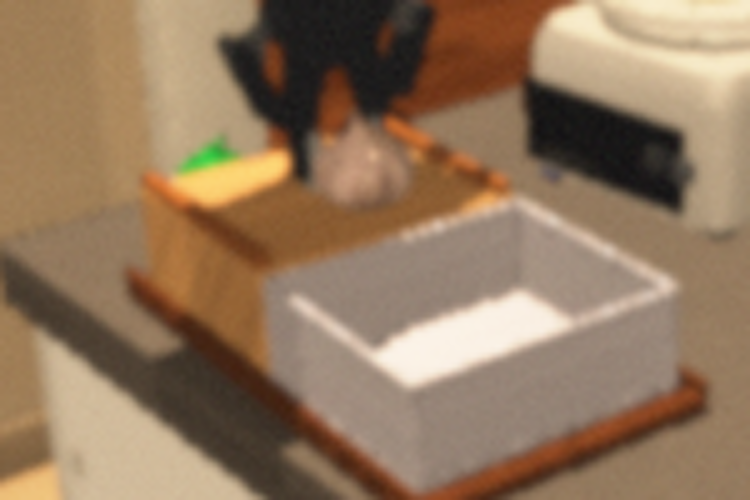

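The bulb (360,165) is upright and cradled between the fingers as it slides. I'll keep going.

{"api": "play_rows", "payload": {
  "commands": [
    [32, [-5, 0, 0], 0],
    [32, [-10, 0, 0], 0],
    [32, [-15, 0, 0], 0],
    [32, [-20, 0, 0], 0],
    [32, [-25, 0, 0], 0],
    [32, [-30, 0, 0], 0],
    [32, [-35, 0, 0], 0],
    [32, [-40, 0, 0], 0],
    [32, [-45, 0, 0], 0],
    [32, [-50, 0, 0], 0]
  ]
}}

```text
clock: 12.25
tool_pos: [0.462, 0.0577, 0.0824]
eef_rot: [-0.0, 0.726, 0.687, -0.0]
ft_force: [-0.0, -0.6, 0.9]
width: 0.0319
grip_force: 0.0
```

{"api": "play_rows", "payload": {
  "commands": [
    [32, [-5, 0, 0], 0],
    [32, [-10, 0, 0], 0],
    [32, [-15, 0, 0], 0],
    [32, [-20, 0, 0], 0],
    [32, [-25, 0, 0], 0],
    [32, [-30, 0, 0], 0],
    [32, [-35, 0, 0], 0],
    [32, [-40, 0, 0], 0],
    [32, [-40, 0, 0], 0],
    [32, [-40, 0, 0], 0]
  ]
}}

```text
clock: 13.25
tool_pos: [0.4598, 0.0181, 0.0824]
eef_rot: [-0.0, 0.726, 0.687, -0.0]
ft_force: [-0.1, -0.0, -0.1]
width: 0.032
grip_force: 0.0
```

```bash
python3 - <<'E'
from h import *
t=optics.snapshot("scene")
cv2.imwrite("pics/k7.png",cv2.resize(t["image"][160:300,120:330,::-1],(750,500),interpolation=cv2.INTER_CUBIC))
E
```

```text
(no output)
```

View pics/k7.png

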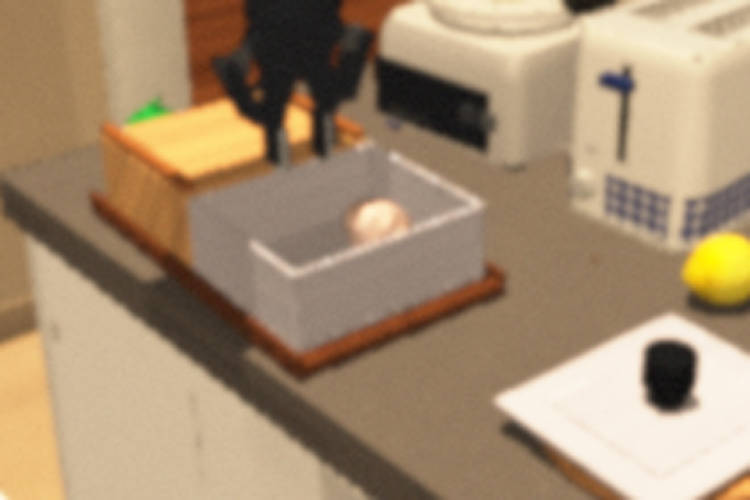

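The garlic lies in the pan at (380,220), and the lid is still on the trivet. I'll raise the arm clear and check the lid's centring by numbers, since only one picture view is left.

{"api": "play_rows", "payload": {
  "commands": [
    [32, [0, 0, -40], 0],
    [32, [0, 0, -80], 0],
    [32, [40, 0, -120], 0],
    [32, [80, 0, -140], 0],
    [32, [120, 0, -140], 0],
    [32, [160, 0, -140], 0],
    [32, [200, 0, -140], 0],
    [32, [200, 0, -140], 0],
    [32, [200, 0, -140], 0],
    [32, [200, 0, -140], 0]
  ]
}}

```text
clock: 14.3
tool_pos: [0.4708, 0.2173, 0.2223]
eef_rot: [-0.0, 0.726, 0.687, -0.0]
ft_force: [-0.6, -0.3, -0.5]
width: 0.0324
grip_force: 0.0
```

```bash
python3 - <<'E'
from h import *
import pickle
s=optics.snapshot("top");pickle.dump(s,open("top2.pkl","wb"))
cv2.imwrite("pics/end.png",cv2.resize(s["image"][140:265,140:380,::-1],(800,417),interpolation=cv2.INTER_CUBIC))
g=s["image"].max(2); m=np.zeros_like(g); m[180:250,290:360]=g[180:250,290:360]<45
n,l,st,ce=cv2.connectedComponentsWithStats(m);i=1+st[1:,4].argmax();print(st[i],world(s,*ce[i],.055))
E
```

```text
[320 209  12  11 103] [ 0.48989158 -0.33088636  0.055     ]
```

View pics/end.png

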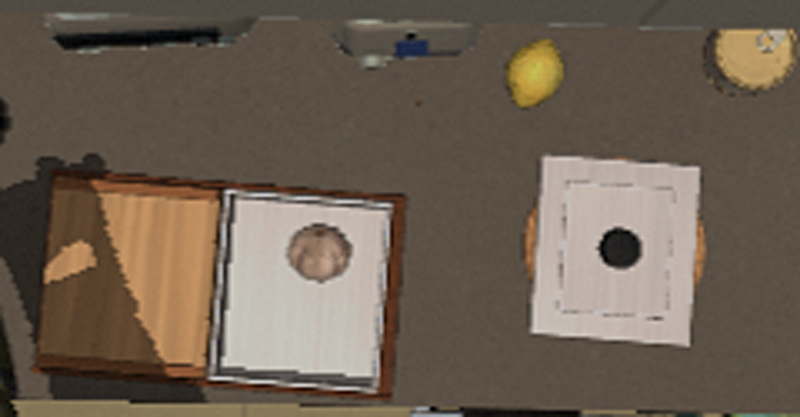

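The top view shows the lid at (620,248), centred to about 3 mm, and the garlic in the pan at (320,252). The lemon and tin are undisturbed, so I'll hand it in.

```bash
python3 -c "
from cell import bot
print(bot.sign_off())"
```

```text
the job is handed in; nothing more can be done
None
```

The job is handed in: the lid lies knob up within about 3 mm of the trivet's centre, the garlic was pushed into the open pan, and the lemon and tin are undisturbed, about 14 s on the clock.

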